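# Fit the fuse under the flip cover and switch the stitcher's supply on

### The job

Swing the clear cover of the grey supply box right over until it rests open by itself, then fit the longer of the two white fuses in the empty holder: one end against the spring contact, the other pressed down until it is held under the catch, lying level, and let go of it. Only then turn the black knob clockwise as far as it goes, and leave the cover standing open. Do not disturb the shorter fuse, the jar or the hammer.

Things in the scene. Friction and masses are not known exactly. Their poses are not given: they have to be found in the camera images.
- box: grey supply box, fixed to the bench, 230 x 230 x 50 mm; origin at the centre of its underside; x away from the robot at yaw 0, y left, z up ('box' axes below). Its flat top panel is 50 mm above the bench. On the panel: the knob at box x = -55, y = 0 mm, and the fuse holder, lying along box y, centred at box x = +50, y = 0 mm
- cover (a joint): angle of the clear cover in rad: 0 shut, 1.75 fully open on its stop. Hinged along the box's +y edge; its -y edge rises and swings over towards +y. Weighs 300 g; let go below about 1.05 rad it falls shut, above about 1.15 rad it falls open by itself, damped
- cover_hinge (a point): middle of the cover's hinge line, at panel height (box y = +105, z = 50 mm). The hinge line runs along box x. The cover is a hood of 210 x 210 mm, 75 mm deep, its top 125 mm above the bench when shut
- cover_tab (a point): grip point on the black tab standing on the cover's top, 195 mm from the hinge line and (shut) 103 mm above it. Tab 30 mm wide along box x, 14 mm thick along box y, 44 mm tall; this point is 28 mm above the hood's top, 16 mm below the tab's end. Pinched across its 30 mm width the tab can turn between the fingers as the cover swings
- knob (a joint): knob angle in rad, clockwise seen from above, starts at 0 to 0.4, stop at 1.6; turns with light friction (0.06 N m) and stays where it is left
- knob_grip (a point): black pointer knob on the box panel, on its vertical axis: this point is 84 mm above the bench. Round foot 52 mm across; the upright bar grip is 50 mm long, 14 mm thick and reaches from 62 to 94 mm above the bench; at knob angle 0 the bar lies along box x, at angle q it is turned q clockwise from that
- seat (a point): where the centre of the fitted fuse belongs: 77 mm above the bench; axes as the box. The fuse lies along box y, its ends on saddles 62 mm above the bench, between cheeks 36 mm apart (22 mm long, centred 38 mm either side of the middle, up to 74 mm above the bench, flaring out to 83 mm). Between the cheeks, over 54 mm, its sides are free for fingers down to the panel
- catch (a point): tip of the steel catch at the holder's +y end, 47 mm from its middle, 1.5 mm above the top of a fitted fuse. The catch overhangs the fuse by 3 mm; its upper side slopes up and outwards to 49 mm above the saddles. Below it the fixed end stop's face is 50 mm from the middle
- contact_face (a point): centre of the face of the brass spring contact at the holder's -y end, 46 mm from the middle when free; 30 mm wide, up to 34 mm above the saddles; yields towards -y up to 19 mm (450 N/m). A fitted fuse holds it 4 mm in and is pushed against the end stop. A fuse laid in -y end low (about 20 degrees) pushes it in 11 to 13 mm while its +y end passes the catch
- fuse_center (a point): centre of the longer fuse: a square white ceramic bar with steel ends, 100 mm long along its own y, 30 x 30 mm across, about 180 g, lying on the bench, alike either way round
- short_fuse_center (a point): centre of the shorter fuse, 66 mm long along its own y, 30 x 30 mm across, otherwise alike; not wanted, leave it
- jar: glass jar, 80 mm across and 100 mm tall, origin at the centre of its underside; leave it
- mallet: hammer with a wooden handle, about 260 mm long lying along its own x; leave it
Things that resemble listed ones, but are neither listed nor needed, are in the scene too. Leave any green look-alike of the part that bears fuse_center alone.

How it is judged:
By the outcome, as a careful person would: the job done as asked, in the order asked, and still so for the second after the job is handed in, with the robot touching nothing.
It also fails if it takes over 67 s, if anything falls off the work surface, if the arm or the gripper's body presses on something with over 40 N, if the wrist force passes 120 N, or if a joint passes its speed limit or range.

### The arm

A 6-joint arm with a two-finger parallel gripper is mounted at the origin on the work surface. World frame = base frame: x ahead of the robot, y to its left, z up, the work surface at z = 0. Lengths are in m, angles in degrees, forces in N, time in s.
With the tool pointing down it reaches from about 0.375 to 0.9 m from the base axis. Payload 3.1 kg.
Tool frame: the origin (TCP) lies between the finger pads; the fingertips stand 22 mm ahead of it and the grasp point (between the pads) lies 3 mm ahead of it; z points along the fingers, y is the line along which they close (so a half turn about z gives the same grasp; the last joint's range is limited). The gripper opens to 87 mm and grips with 3 to 60 N. Pads are 19 mm wide; open, the fingers measure 117 mm over their backs; the gripper's body (75 mm by 190 mm) begins 51 mm behind the grasp point.
Start: joints at [-85.227, 30.224, 82.088, -0, 67.689, -10.227], TCP at [0.162, -0.604, 0.211] pointing down, gripper open.
Joint ranges: [-176.69, 176.69], [-43.24, 126.21], [12.49, 139.97], [-82, 262], [0, 151.66], [-163.58, 163.58]. Speed limits (degrees/s): [159.86, 159.86, 180, 180, 180, 180].

### API

Orientations are given as a 3x3 rotation matrix whose columns are the frame's x, y, z axes.
In Python, from rig import bot, capture, search_frame, outline_of, spot_point gives the robot as it stands.
- The arm moves only by the tool jog_arm, never from a script. Its argument "rows" is text: rows parted by semicolons, each of 7 numbers parted by spaces: the opening, from 0 (shut) to 1 (fully open), then the shift along the tool's x, y, z as a fraction of full scale, then the turn, a rotation vector about the tool's x, y, z as a fraction of full scale. A call has 1 to 20 rows; each row is the pose to reach, as a shift and turn from the pose commanded when the call began, along the tool's axes at that moment; what a row does not reach only later rows make up. Full scale, the value 1, is 0.5 m for a shift and pi/4 rad for a turn. A row lasts 1/12 s, in which the tool goes at most 41.7 mm and 7.16 degrees, less where a joint would pass 70% of its speed; a pose out of reach is approached as far as the arm can. A call with a number of a shift or a turn outside -1 to 1 is refused whole. A call with a gripper value outside its range is refused whole. The fingers move at their own pace and stop on an object; the grip force is fixed at half the most. Time passes only in rows, so rows that repeat a pose let the fingers close. It gives the time, the measured TCP pose, the force, the opening and the grip force at its end, in the units of the state.
- bot.read_state(): the state, without advancing time (a new reading comes with each control period).
- capture(name): name is "scene" or "side" or "wrist"; returns a dict with "pixels" (480x640x3 uint8, red, green, blue), "fx", "fy", "cx", "cy" (pixels), "distortion" ([k1, k2, p1, p2, k3] as OpenCV has them; the pictures are not rectified), "R" (3x3) and "t" (3): a world point X has camera coordinates R X + t; the wrist camera has in their place "mount" (4x4, takes a point from camera to tool coordinates, whose origin is the TCP and whose axes are the flange's). Camera axes: x right, y down, z forward; pixel columns grow to the right and rows downward; lengths in m; the calibration is good to about 2 mm. A picture is of the moment at which its call begins: read the wrist's pose just before it. There is no depth.
- bot.hand_in(): hands the job in; it is judged then, once.
Trained networks look in a picture, given as the dict that the camera call returned (one of the last four; its "shot" number tells which), for a name from the list of things; names that differ only in an ending like _2 or _b are one class to them, and where a whole thing is asked for, a point or a joint stands for the part that bears it (a point fixed in the world has none). Each returns a list of dicts, best first, with "conf" (0 to 1); they miss things now and then, are a little off and sometimes report something else, mostly with a low value. They report only what shows in the picture. A call takes as long as a camera call. They do not tell look-alikes from the thing itself.
- search_frame(label, picture): "point" ([x, y, z] in m, in world coordinates, good to about 4 mm: the middle of the surface that is visible of it).
- outline_of(label, picture): "region" (480x640 bool, what is visible of it).
- spot_point(label, picture): "point" ([x, y, z] in m, in world coordinates, good to about 4 mm: a listed point, or the origin of a listed thing).
The state is a dict: "time_s": time; "joint_positions": joint angles; "qvel": joint speeds; "tau": joint torques, N m; "position": TCP position; "tcp_rot": TCP orientation; "force": force on the tool from outside, world axes, zero at the start; "moment": the same for the moment, N m; "opening": opening from 0.0 (shut) to 1.0 (fully open); "grasp_force": force on a finger pad.
Only numpy, scipy, OpenCV 4.12 (cv2) and the standard library are available. Lean on these libraries where they do the work, as an engineer would, in place of code of your own. Each camera call takes 0.05 s, during which the arm holds its last target. There are 200 camera calls.

## Working session

There is one attempt and no reset: what is moved stays moved. The work goes in short steps, Python scripts to look and compute and a tool call to move; the robot and the scene stay as the last step left them, time stands still between calls to the robot, and variables do not carry over. Pictures are saved under pics/ and viewed, at most 10 in all, crops included, and the job is handed in when it is done.

Besides the shell and the picture viewer there is one more tool, called after "Call:" as name(argument=value, ...), one argument or row to a line, values as JSON. jog_arm: Moves the arm, as the interface text tells. Its arguments: {"type":"object","properties":{"rows":{"type":"string"}},"required":["rows"]}

```bash
mkdir -p pics; ls; cat > h.py <<'E'
import numpy as np, cv2
from rig import bot, capture, search_frame, outline_of, spot_point
def save(p,n): cv2.imwrite('pics/'+n, p['pixels'][:,:,::-1])
def proj(p,X):
    R=np.array(p['R']);t=np.array(p['t'])
    K=np.array([[p['fx'],0,p['cx']],[0,p['fy'],p['cy']],[0,0,1]])
    return cv2.projectPoints(np.array(X,float).reshape(-1,3),cv2.Rodrigues(R)[0],t,K,np.array(p['distortion']))[0].reshape(-1,2)
E
python3 - <<'E'
from h import *
ps={n:capture(n) for n in('scene','side')}
save(ps['scene'],'scene0.png');save(ps['side'],'side0.png')
np.set_printoptions(precision=4,suppress=True)
for n,p in ps.items():
  for l in ['box','cover_hinge','cover_tab','knob_grip','seat','catch','contact_face','fuse_center','short_fuse_center','jar','mallet']:
    for r in spot_point(l,p)[:4]:
      print(n,l,round(r['conf'],2),np.array(r['point']),proj(p,r['point'])[0].round())
print(bot.read_state())
E
```

```text
pics
scene box 0.74 [ 0.5776  0.0215 -0.0016] [406. 265.]
scene box 0.16 [ 0.738  -0.2165 -0.0006] [351. 363.]
scene cover_tab 0.81 [ 0.5612 -0.0658  0.1522] [375. 234.]
scene fuse_center 0.88 [ 0.3342 -0.3369  0.0131] [225. 244.]
scene fuse_center 0.86 [ 0.2124 -0.2692  0.0158] [232. 199.]
scene fuse_center 0.73 [ 0.3643 -0.1744  0.015 ] [292. 228.]
scene fuse_center 0.7 [ 0.4505 -0.2707  0.0175] [270. 268.]
scene short_fuse_center 0.7 [ 0.5785 -0.2829  0.0146] [290. 314.]
scene short_fuse_center 0.37 [ 0.5602 -0.068   0.1546] [374. 234.]
scene jar 0.74 [ 0.7356 -0.2144 -0.0015] [352. 362.]
scene mallet 0.76 [ 0.5486 -0.4851  0.0028] [200. 344.]
side box 0.58 [0.5783 0.0175 0.0012] [239. 344.]
side box 0.51 [0.6402 0.0578 0.0942] [188. 314.]
side cover_hinge 0.75 [0.6017 0.1213 0.0517] [198. 367.]
side cover_hinge 0.61 [ 0.5456 -0.4823  0.0001] [326. 193.]
side cover_tab 0.68 [ 0.5608 -0.0683  0.1503] [260. 244.]
side catch 0.95 [0.6398 0.0557 0.091 ] [189. 314.]
side fuse_center 0.91 [ 0.4523 -0.2719  0.0137] [347. 247.]
side fuse_center 0.86 [ 0.363  -0.1685  0.0111] [384. 288.]
s
[... 323 characters left out ...]
5489 -0.4825 -0.    ] [324. 193.]
side mallet 0.49 [0.6013 0.1214 0.0492] [199. 368.]
side mallet 0.33 [ 0.737  -0.2175 -0.004 ] [205. 250.]
{'time_s': 1.2, 'joint_positions': array([-85.2275,  30.2224,  82.087 ,  -0.0015,  67.6891, -10.2272]), 'qvel': array([-0.016 , -0.0347, -0.0622,  0.0026, -0.0085, -0.0245]), 'tau': array([  0.0013, -44.0021, -17.6982,   0.0635,   0.0505,  -0.    ]), 'position': array([ 0.1618, -0.6037,  0.2106]), 'tcp_rot': array([[ 0.9659,  0.2588, -0.    ],
       [ 0.2588, -0.9659, -0.    ],
       [-0.    ,  0.    , -1.    ]]), 'force': array([-0.2186, -0.3161,  0.0252]), 'moment': array([ 0.037 ,  0.0028, -0.0139]), 'grasp_force': 0.0, 'opening': 0.99278396365747}
```

View pics/scene0.png

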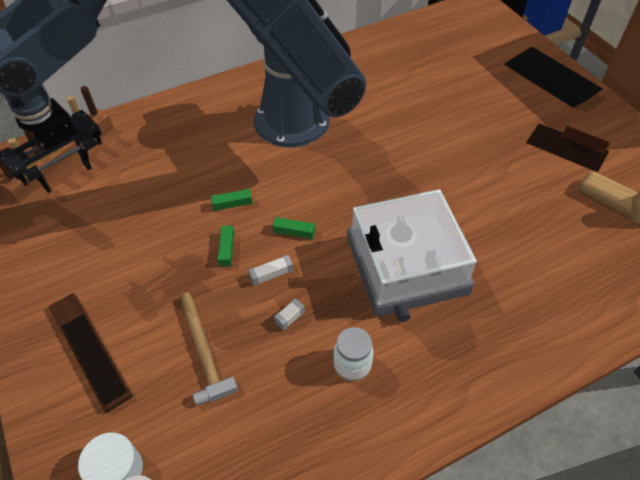

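View pics/side0.png

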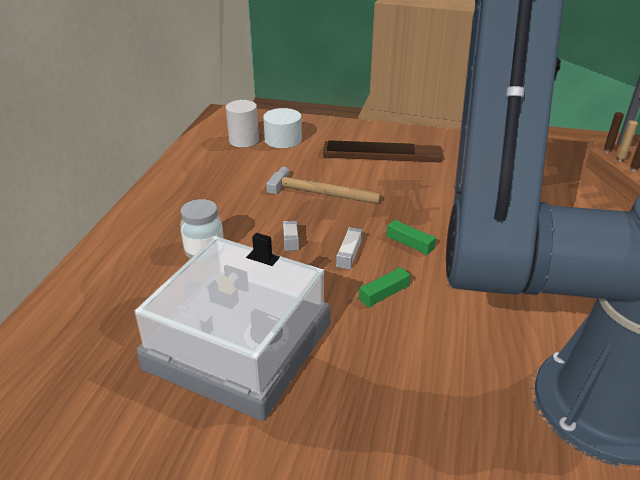

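The long white bar is at scene (271,269), or side (349,247), and it fits the description. The short white bar is at (290,314). The three green look-alikes are at (232,200), (227,245) and (294,228), and I'll leave them alone. The box with its cover shut is at (410,255), with the black tab at (375,238). Next I'll enlarge a crop to confirm the fuse, and fit the fuse and box poses.

```bash
cat >> h.py <<'E'
from scipy.optimize import least_squares, minimize
from scipy.spatial.transform import Rotation as Ro
np.set_printoptions(precision=4,suppress=True)
def Rz(d): return Ro.from_euler('z',d,degrees=True).as_matrix()
def cuboid_iou(v,pics,masks,size):
    L=np.array([[x,y,z] for x in(-.5,.5) for y in(-.5,.5) for z in(0,1)])*size
    X=L@Rz(v[2]).T+[v[0],v[1],0]; s=0
    for p,m in zip(pics,masks):
        h=cv2.convexHull(proj(p,X).astype(np.float32)); a=np.zeros((480,640),np.uint8)
        cv2.fillConvexPoly(a,np.round(h*16).astype(np.int32),1,shift=4); a=a>0
        s+=(a&m).sum()/(a|m).sum()
    return -s/len(pics)
def tooldown(yaw,tilt=0,tilt_yaw=0):
    "tool z down, tool x at yaw (deg); then tilted by tilt deg about the horizontal axis at tilt_yaw"
    R=Rz(yaw)@np.diag([1,-1,-1.])
    a=np.radians(tilt_yaw); return Ro.from_rotvec(np.radians(tilt)*np.array([np.cos(a),np.sin(a),0])).as_matrix()@R
def rows(targets,off=.003,base=None):
    "targets: list of (grasp point xyz, R) -> shift/turn fractions"
    s=bot.read_state(); p0,R0=(s['position'],s['tcp_rot']) if base is None else base
    for g,R in targets:
        p=np.array(g)-off*R[:,2]
        print((R0.T@(p-p0)/.5).round(4), (Ro.from_matrix(R0.T@R).as_rotvec()/(np.pi/4)).round(4))
E
python3 - <<'E'
from h import *
ps={n:capture(n) for n in('scene','side')}
# fuse
P=[];M=[]
for n,p in ps.items():
    for r in outline_of('fuse_center',p):
        m=np.array(r['region']); u,v=proj(p,[.4515,-.271,.02])[0]
        if m[int(v)-3:int(v)+4,int(u)-3:int(u)+4].any(): P.append(p);M.append(m);print(n,r['conf'],m.sum());break
best=min((minimize(cuboid_iou,[.4515,-.271,y],args=(P,M,np.array([.03,.1,.03])),method='Nelder-Mead',options=dict(initial_simplex=[[.4515,-.271,y],[.456,-.271,y],[.4515,-.266,y],[.4515,-.271,y+12]])) for y in range(0,180,20)),key=lambda r:r.fun)
print('fuse',best.x,best.fun)
L=np.array([[0,0,0],[0,0,0],[0,.105,.05],[0,-.09,.153],[0,-.09,.153],[.05,.047,.0935]])
W=np.array([[.5776,.0215,0],[.5783,.0175,0],[.6017,.1213,.0517],[.5612,-.0658,.1522],[.5608,-.0683,.1503],[.6398,.0557,.091]])
f=lambda v:((L@Rz(v[2]).T+[v[0],v[1],0]-W)[:,:2]).ravel()
r=least_squares(f,[.578,.02,-12],x_scale=[.01,.01,5]);print('box',r.x,r.fun)
p=ps['scene']; c=p['pixels'][180:340,200:480]; cv2.imwrite('pics/crop.png',cv2.resize(c[:,:,::-1],None,fx=2.8,fy=2.8,interpolation=cv2.INTER_CUBIC))
bx=r.x; R=Rz(bx[2]); tab=np.array([bx[0],bx[1],0])+R@[0,-.09,.153]; print(tab)
T=tooldown(bx[2]+90)
rows([(tab+[0,0,.06],tooldown(55)),(tab+[0,0,.06],T),(tab,T)])
E
```

```text
scene 0.84 638
side 0.78 692
fuse [  0.4495  -0.272  178.7769] -0.8124323338178381
box [  0.5794   0.02   -12.2058] [ 0.0018 -0.0015  0.0011  0.0025 -0.0001  0.0013 -0.0008 -0.0022 -0.0004
  0.0003 -0.0016 -0.0004]
[ 0.5604 -0.068   0.153 ]
[ 1.0473 -0.8285 -0.0109] [ 0.      0.     -0.8889]
[ 1.0473 -0.8285 -0.0109] [ 0.      0.     -1.3954]
[ 1.0473 -0.8285  0.1091] [ 0.      0.     -1.3954]
```

View pics/crop.png

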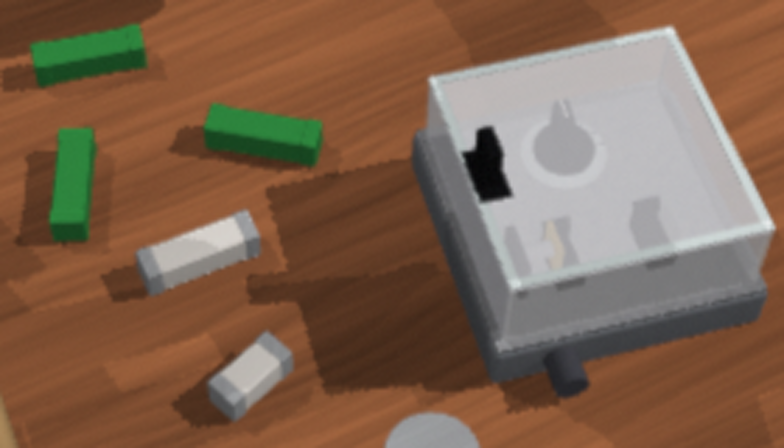

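The crop confirms it. The long white fuse with steel ends is at crop (198,252), the short one at (250,375), and the green ones are separate. Moving to above the tab.

Call:
jog_arm(
  rows="1 0.95 -0.75 -0.02 0 0 -0.89;1 0.95 -0.75 -0.02 0 0 -0.89;1 0.95 -0.75 -0.02 0 0 -0.89;1 0.95 -0.75 -0.02 0 0 -0.89;1 0.95 -0.75 -0.02 0 0 -0.89;1 0.95 -0.75 -0.02 0 0 -0.89;1 0.95 -0.75 -0.02 0 0 -0.89;1 0.95 -0.75 -0.02 0 0 -0.89;1 0.95 -0.75 -0.02 0 0 -0.89;1 0.95 -0.75 -0.02 0 0 -0.89;1 0.95 -0.75 -0.02 0 0 -0.89;1 0.95 -0.75 -0.02 0 0 -0.89;1 0.95 -0.75 -0.02 0 0 -0.89;1 0.95 -0.75 -0.02 0 0 -0.89;1 0.95 -0.75 -0.02 0 0 -0.89;1 0.95 -0.75 -0.02 0 0 -0.89",
)

```text
time_s: 2.73
position: [0.5261, -0.1148, 0.2209]
tcp_rot: [[0.568, 0.823, 0.003], [0.823, -0.568, 0.001], [0.002, 0.002, -1.0]]
force: [-0.5, -1.4, -0.3]
opening: 0.999
grasp_force: 0.0
```

```bash
python3 - <<'E'
from h import *
s=bot.read_state(); p=capture('wrist'); save(p,'w1.png')
print(s['position'],s['time_s'])
R=np.array(s['tcp_rot']);m=np.array(p['mount']); Rcw=R@m[:3,:3]; tc=s['position']+R@m[:3,3]
p2=dict(p,R=Rcw.T,t=-Rcw.T@tc)
for l in['cover_tab','cover_hinge','box']:
  for r in spot_point(l,p)[:2]: print(l,r['conf'],np.array(r['point']))
bx=np.array([.5794,.02,-12.2]); tab=np.array([.5604,-.068,.153]);T=tooldown(77.8)
rows([(tab+[0,0,.06],T),(tab,T)])
E
```

```text
[ 0.5261 -0.1148  0.2209] 2.7333
cover_tab 0.69 [ 0.5561 -0.0692  0.1537]
box 0.68 [0.5787 0.0206 0.0015]
[0.127  0.0027 0.0088] [-0.0007  0.0007 -0.5063]
[0.127  0.0027 0.1288] [-0.0007  0.0007 -0.5063]
```

Call:
jog_arm(
  rows="1 0.127 0.003 0.009 0 0 -0.506;1 0.127 0.003 0.009 0 0 -0.506;1 0.127 0.003 0.009 0 0 -0.506;1 0.127 0.003 0.009 0 0 -0.506;1 0.127 0.003 0.009 0 0 -0.506;1 0.127 0.003 0.009 0 0 -0.506;1 0.127 0.003 0.07 0 0 -0.506;1 0.127 0.003 0.129 0 0 -0.506;1 0.127 0.003 0.129 0 0 -0.506;1 0.127 0.003 0.129 0 0 -0.506;0.2 0.127 0.003 0.129 0 0 -0.506;0.2 0.127 0.003 0.129 0 0 -0.506;0.2 0.127 0.003 0.129 0 0 -0.506;0.2 0.127 0.003 0.129 0 0 -0.506;0.2 0.127 0.003 0.129 0 0 -0.506;0.2 0.127 0.003 0.129 0 0 -0.506;0.2 0.127 0.003 0.129 0 0 -0.506;0.2 0.127 0.003 0.129 0 0 -0.506",
)

```text
time_s: 4.43
position: [0.5612, -0.0672, 0.1562]
tcp_rot: [[0.211, 0.978, 0.0], [0.978, -0.211, -0.0], [-0.0, 0.0, -1.0]]
force: [0.1, 0.5, -0.5]
opening: 0.479
grasp_force: 0.0
```

```bash
python3 - <<'E'
from h import *
s=bot.read_state(); print(s['position'],s['opening'],s['grasp_force'])
R=s['tcp_rot'];by=Rz(-12.2)@[0,1,0]
g=s['position']+.003*R[:,2]
T=[]
for d in list(range(0,90,6))+[88,88]:
    a=np.radians(27.8+d); a0=np.radians(27.8)
    T.append((g+.2205*((np.cos(a0)-np.cos(a))*by+(np.sin(a)-np.sin(a0))*np.array([0,0,1])),tooldown(77.8)))
rows(T)
E
```

```text
[ 0.5612 -0.0672  0.1562] 0.47897390850302574 0.0
[-0.  0.  0.] [0.0001 0.     0.0006]
[ 0.0236  0.     -0.0397] [0.0001 0.     0.0006]
[ 0.0513  0.     -0.0766] [0.0001 0.     0.0006]
[ 0.0826  0.0001 -0.1105] [0.0001 0.     0.0006]
[ 0.1174  0.0001 -0.1409] [0.0001 0.     0.0006]
[ 0.1551  0.0001 -0.1675] [0.0001 0.     0.0006]
[ 0.1954  0.0001 -0.19  ] [0.0001 0.     0.0006]
[ 0.2378  0.0001 -0.2082] [0.0001 0.     0.0006]
[ 0.2819  0.0002 -0.2219] [0.0001 0.     0.0006]
[ 0.3272  0.0002 -0.2308] [0.0001 0.     0.0006]
[ 0.3732  0.0002 -0.235 ] [0.0001 0.     0.0006]
[ 0.4193  0.0002 -0.2344] [0.0001 0.     0.0006]
[ 0.4652  0.0003 -0.2289] [0.0001 0.     0.0006]
[ 0.5102  0.0003 -0.2187] [0.0001 0.     0.0006]
[ 0.5539  0.0003 -0.2038] [0.0001 0.     0.0006]
[ 0.582   0.0003 -0.1914] [0.0001 0.     0.0006]
[ 0.582   0.0003 -0.1914] [0.0001 0.     0.0006]
```

Call:
jog_arm(
  rows="0.2 0 0 0 0 0 0;0.2 0 0 0 0 0 0;0.2 0 0 0 0 0 0;0.2 0 0 0 0 0 0;0.2 0 0 0 0 0 0;0.2 0.01 0 -0.02 0 0 0;0.2 0.024 0 -0.04 0 0 0;0.2 0.037 0 -0.058 0 0 0;0.2 0.051 0 -0.077 0 0 0;0.2 0.067 0 -0.094 0 0 0;0.2 0.083 0 -0.11 0 0 0;0.2 0.1 0 -0.126 0 0 0;0.2 0.117 0 -0.141 0 0 0;0.2 0.136 0 -0.155 0 0 0;0.2 0.155 0 -0.167 0 0 0;0.2 0.175 0 -0.179 0 0 0;0.2 0.195 0 -0.19 0 0 0;0.2 0.217 0 -0.2 0 0 0;0.2 0.238 0 -0.208 0 0 0;0.2 0.238 0 -0.208 0 0 0",
)

```text
time_s: 6.1
position: [0.5871, 0.0512, 0.261]
tcp_rot: [[0.209, 0.978, 0.002], [0.978, -0.209, 0.001], [0.001, 0.002, -1.0]]
force: [0.8, -0.4, 0.4]
opening: 0.198
grasp_force: 0.0
```

```bash
python3 - <<'E'
from h import *
ps={n:capture(n) for n in('scene','side')}
a=ps['scene']['pixels'][140:340,300:500];b=ps['side']['pixels'][140:400,100:360]
f=lambda c,s:cv2.resize(c[:,:,::-1],(s,s))
cv2.imwrite('pics/c2.png',np.hstack([f(a,400),f(b,400)]))
for n,p in ps.items():
  for r in spot_point('cover_tab',p)[:2]: print(n,r['conf'],np.array(r['point']))
E
```

```text
scene 0.78 [ 0.5589 -0.0679  0.1536]
scene 0.59 [ 0.5751 -0.2827  0.0157]
side 0.73 [ 0.5593 -0.0707  0.1515]
```

View pics/c2.png

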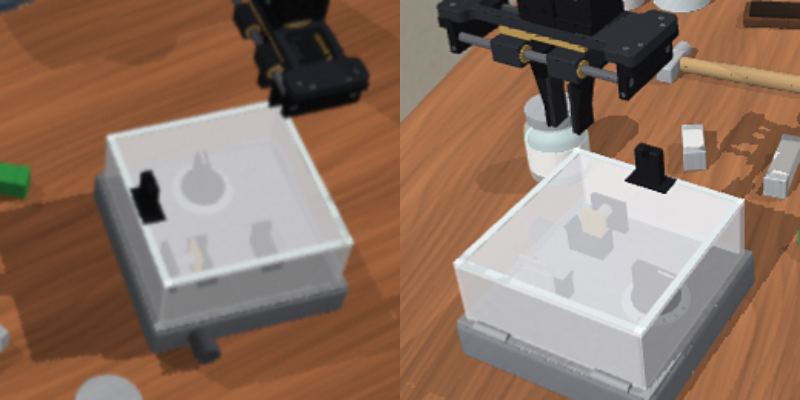

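The crops show the cover still shut and the tab intact. The gripper closed without holding anything and slipped off. I'll go back, close fully and check the grip before moving.

```bash
python3 - <<'E'
from h import *
tab=np.array([.5597,-.069,.150]);T=tooldown(77.8)
rows([(tab+[0,0,.09],T),(tab,T)])
E
```

```text
[-0.2412 -0.0015  0.0333] [-0.0013  0.0006  0.0004]
[-0.2412 -0.0013  0.2133] [-0.0013  0.0006  0.0004]
```

Call:
jog_arm(
  rows="0.7 -0.241 -0.001 0.02 0 0 0;0.7 -0.241 -0.001 0.02 0 0 0;0.7 -0.241 -0.001 0.02 0 0 0;0.7 -0.241 -0.001 0.033 0 0 0;0.7 -0.241 -0.001 0.033 0 0 0;0.7 -0.241 -0.001 0.1 0 0 0;0.7 -0.241 -0.001 0.16 0 0 0;0.7 -0.241 -0.001 0.213 0 0 0;0.7 -0.241 -0.001 0.213 0 0 0;0 -0.241 -0.001 0.213 0 0 0;0 -0.241 -0.001 0.213 0 0 0;0 -0.241 -0.001 0.213 0 0 0;0 -0.241 -0.001 0.213 0 0 0;0 -0.241 -0.001 0.213 0 0 0;0 -0.241 -0.001 0.213 0 0 0;0 -0.241 -0.001 0.213 0 0 0;0 -0.241 -0.001 0.213 0 0 0;0 -0.241 -0.001 0.213 0 0 0;0 -0.241 -0.001 0.213 0 0 0",
)

```text
time_s: 7.88
position: [0.5581, -0.068, 0.1544]
tcp_rot: [[0.211, 0.978, -0.004], [0.978, -0.211, 0.001], [0.0, -0.004, -1.0]]
force: [-6.0, 1.2, 5.9]
opening: 0.329
grasp_force: 30.0
```

Call:
jog_arm(
  rows="0 0.005 0 -0.01 0 0 0;0 0.011 0 -0.02 0 0 0;0 0.017 0 -0.03 0 0 0;0 0.024 0 -0.04 0 0 0;0 0.037 0 -0.058 0 0 0;0 0.051 0 -0.077 0 0 0;0 0.067 0 -0.094 0 0 0;0 0.083 0 -0.11 0 0 0;0 0.1 0 -0.126 0 0 0;0 0.117 0 -0.141 0 0 0;0 0.136 0 -0.155 0 0 0;0 0.155 0 -0.167 0 0 0;0 0.175 0 -0.179 0 0 0;0 0.195 0 -0.19 0 0 0;0 0.217 0 -0.2 0 0 0;0 0.238 0 -0.208 0 0 0;0 0.26 0 -0.215 0 0 0;0 0.282 0 -0.222 0 0 0;0 0.305 0 -0.227 0 0 0;0 0.327 0 -0.231 0 0 0",
)

```text
time_s: 9.55
position: [0.5982, 0.0912, 0.2725]
tcp_rot: [[0.211, 0.977, 0.009], [0.977, -0.211, -0.002], [-0.0, 0.009, -1.0]]
force: [0.4, 0.4, 0.4]
opening: 0.055
grasp_force: 0.0
```

```bash
python3 - <<'E'
from h import *
s=bot.read_state(); b=Rz(-12.2).T@(s['position']+.003*s['tcp_rot'][:,2]-[.5794,.02,0])
print(b, s['tcp_rot'])
hx=b[1]-.105;hz=b[2]-.05; print(np.hypot(hx,hz), np.degrees(np.arctan2(hz,-hx))-27.8)
a0=np.arctan2(hz,-hx); r=np.hypot(hx,hz); by=Rz(-12.2)@[0,1,0]
rows([(s['position']+r*((np.cos(a0)-np.cos(a0+t))*by+(np.sin(a0+t)-np.sin(a0))*np.array([0,0,1])),s['tcp_rot']) for t in np.radians(np.arange(0,43,4))],off=0)
E
```

```text
[0.0033 0.0736 0.2695] [[ 0.2111  0.9774  0.0087]
 [ 0.9775 -0.2111 -0.002 ]
 [-0.0001  0.0089 -1.    ]]
0.22176275881798183 54.057466230178164
[0. 0. 0.] [0. 0. 0.]
[ 0.0308  0.     -0.0033] [0. 0. 0.]
[ 0.0617  0.0001 -0.0045] [0. 0. 0.]
[ 0.0927  0.0001 -0.0035] [0. 0. 0.]
[ 0.1235  0.     -0.0003] [0. 0. 0.]
[ 0.154 -0.     0.005] [0. 0. 0.]
[ 0.184  -0.0001  0.0124] [0. 0. 0.]
[ 0.2135 -0.0001  0.0219] [0. 0. 0.]
[ 0.2422 -0.0002  0.0334] [0. 0. 0.]
[ 0.2701 -0.0004  0.0469] [0. 0. 0.]
[ 0.2969 -0.0005  0.0623] [0. 0. 0.]
```

```bash
python3 - <<'E'
from h import *
for n in('scene','side'):
  p=capture(n)
  for l in('cover_tab','cover_hinge'):
   for r in spot_point(l,p)[:1]: print(n,l,r['conf'],np.array(r['point']))
tab=np.array([.5597,-.0685,.148]);T=tooldown(77.8)
rows([(tab+[0,0,.09],T),(tab,T)])
E
```

```text
scene cover_tab 0.78 [0.5803 0.0355 0.2532]
scene cover_hinge 0.28 [ 0.577   0.0215 -0.0015]
side cover_tab 0.91 [ 0.568  -0.0262  0.2088]
side cover_hinge 0.62 [0.5986 0.1199 0.0499]
[-0.3256 -0.0023  0.0577] [ 0.0021  0.0006 -0.0003]
[-0.3255 -0.0026  0.2377] [ 0.0021  0.0006 -0.0003]
```

Call:
jog_arm(
  rows="0.7 -0.325 -0.002 0 0 0 0;0.7 -0.325 -0.002 0 0 0 0;0.7 -0.325 -0.002 0 0 0 0;0.7 -0.325 -0.002 0.02 0 0 0;0.7 -0.325 -0.002 0.058 0 0 0;0.7 -0.325 -0.002 0.058 0 0 0;0.7 -0.325 -0.002 0.12 0 0 0;0.7 -0.325 -0.002 0.18 0 0 0;0.7 -0.325 -0.002 0.238 0 0 0;0.7 -0.325 -0.002 0.238 0 0 0;0 -0.325 -0.002 0.238 0 0 0;0 -0.325 -0.002 0.238 0 0 0;0 -0.325 -0.002 0.238 0 0 0;0 -0.325 -0.002 0.238 0 0 0;0 -0.325 -0.002 0.238 0 0 0;0 -0.325 -0.002 0.238 0 0 0;0 -0.325 -0.002 0.238 0 0 0;0 -0.325 -0.002 0.238 0 0 0;0 -0.325 -0.002 0.238 0 0 0;0 -0.325 -0.002 0.238 0 0 0",
)

```text
time_s: 11.52
position: [0.5583, -0.0671, 0.1511]
tcp_rot: [[0.211, 0.978, -0.002], [0.978, -0.211, 0.0], [-0.0, -0.002, -1.0]]
force: [-4.1, 1.6, 6.7]
opening: 0.334
grasp_force: 30.0
```

Call:
jog_arm(
  rows="0 0.008 0 -0.014 0 -0.02 0;0 0.016 0 -0.027 0 -0.045 0;0 0.024 0 -0.04 0 -0.067 0;0 0.033 0 -0.052 0 -0.09 0;0 0.042 0 -0.065 0 -0.11 0;0 0.051 0 -0.077 0 -0.133 0;0 0.061 0 -0.088 0 -0.155 0;0 0.072 0 -0.1 0 -0.178 0;0 0.083 0 -0.11 0 -0.2 0;0 0.094 0 -0.121 0 -0.22 0;0 0.106 0 -0.131 0 -0.245 0;0 0.117 0 -0.141 0 -0.267 0;0 0.117 0 -0.141 0 -0.267 0",
)

```text
time_s: 12.6
position: [0.5715, -0.0081, 0.2207]
tcp_rot: [[0.205, 0.978, -0.045], [0.957, -0.21, -0.203], [-0.207, -0.001, -0.978]]
force: [-2.0, 2.0, -4.6]
opening: 0.337
grasp_force: 30.0
```

```bash
python3 - <<'E'
from h import *
s=bot.read_state(); R=s['tcp_rot']; b=Rz(-12.2).T@(s['position']+.003*R[:,2]-[.5794,.02,0])
hx=b[1]-.105;hz=b[2]-.05; print(b,np.hypot(hx,hz), np.degrees(np.arctan2(hz,-hx)),s['force'],s['opening'],s['grasp_force'])
p=capture('side')
for r in spot_point('cover_tab',p)[:1]: print(r['conf'],np.array(r['point']))
a0=np.arctan2(hz,-hx); r=np.hypot(hx,hz); bR=Rz(-12.2); by=bR@[0,1,0]
g=s['position']+.003*R[:,2]
rows([(g+r*((np.cos(a0)-np.cos(a0+t))*by+(np.sin(a0+t)-np.sin(a0))*np.array([0,0,1])),tooldown(77.8,-12-np.degrees(t)/2,-12.2)) for t in np.radians(np.arange(0,63,6))])
E
```

```text
[-0.0018 -0.0298  0.2178] 0.21520958746415778 51.21788389103414 [-2.0497  2.013  -4.6307] 0.33660335539705216 29.99804198741913
0.74 [ 0.5727 -0.0105  0.2217]
[ 0.0018  0.     -0.002 ] [-0.0021 -0.0011  0.0017]
[ 0.0325  0.     -0.0354] [-0.0021 -0.0677  0.0017]
[ 0.0664  0.     -0.0653] [-0.002  -0.1344  0.0018]
[ 0.1033  0.     -0.0916] [-0.002  -0.2011  0.0018]
[ 0.1427  0.     -0.1139] [-0.0019 -0.2677  0.0019]
[ 0.1843  0.     -0.1319] [-0.0019 -0.3344  0.0019]
[ 0.2275  0.0001 -0.1456] [-0.0018 -0.4011  0.002 ]
[ 0.2719  0.0001 -0.1546] [-0.0018 -0.4677  0.002 ]
[ 0.317   0.0002 -0.159 ] [-0.0017 -0.5344  0.0021]
[ 0.3623  0.0002 -0.1587] [-0.0017 -0.6011  0.0021]
[ 0.4074  0.0003 -0.1536] [-0.0016 -0.6677  0.0022]
```

Call:
jog_arm(
  rows="0 0.016 0 -0.018 0 -0.033 0;0 0.032 0 -0.035 0 -0.067 0;0 0.049 0 -0.051 0 -0.1 0;0 0.066 0 -0.065 0 -0.134 0;0 0.085 0 -0.079 0 -0.167 0;0 0.103 0 -0.092 0 -0.2 0;0 0.123 0 -0.103 0 -0.234 0;0 0.143 0 -0.114 0 -0.268 0;0 0.163 0 -0.123 0 -0.3 0;0 0.184 0 -0.132 0 -0.334 0;0 0.206 0 -0.139 0 -0.367 0;0 0.227 0 -0.146 0 -0.4 0",
)

```text
time_s: 13.7
position: [0.5987, 0.1135, 0.2655]
tcp_rot: [[0.182, 0.977, -0.108], [0.847, -0.211, -0.488], [-0.499, -0.002, -0.866]]
force: [1.0, -1.0, -14.0]
opening: 0.331
grasp_force: 30.0
```

```bash
python3 - <<'E'
from h import *
s=bot.read_state(); R=s['tcp_rot']; b=Rz(-12.2).T@(s['position']+.003*R[:,2]-[.5794,.02,0])
hx=b[1]-.105;hz=b[2]-.05; print(b,np.hypot(hx,hz), np.degrees(np.arctan2(hz,-hx)),s['force'],s['opening'],s['grasp_force'])
a0=np.arctan2(hz,-hx); r=np.hypot(hx,hz); bR=Rz(-12.2); by=bR@[0,1,0]
g=s['position']+.003*R[:,2]
rows([(g+r*((np.cos(a0)-np.cos(a0+t))*by+(np.sin(a0+t)-np.sin(a0))*np.array([0,0,1])),tooldown(77.8,-30,-12.2)) for t in np.radians(np.arange(0,40,3))])
E
```

```text
[-0.0009  0.0939  0.2629] 0.2132264779633452 87.02241355316427 [  1.0135  -1.0443 -13.9738] 0.33112500428169106 29.98307079076767
[ 0. -0.  0.] [-0.0026 -0.001   0.0017]
[ 0.0191 -0.     -0.0116] [-0.0026 -0.001   0.0017]
[ 0.0387 -0.     -0.0223] [-0.0026 -0.001   0.0017]
[ 0.0589 -0.     -0.0319] [-0.0026 -0.001   0.0017]
[ 0.0795  0.     -0.0404] [-0.0026 -0.001   0.0017]
[ 0.1005  0.     -0.0478] [-0.0026 -0.001   0.0017]
[ 0.122   0.     -0.0541] [-0.0026 -0.001   0.0017]
[ 0.1437  0.0001 -0.0593] [-0.0026 -0.001   0.0017]
[ 0.1656  0.0001 -0.0634] [-0.0026 -0.001   0.0017]
[ 0.1878  0.0001 -0.0662] [-0.0026 -0.001   0.0017]
[ 0.21    0.0001 -0.068 ] [-0.0026 -0.001   0.0017]
[ 0.2323  0.0002 -0.0685] [-0.0026 -0.001   0.0017]
[ 0.2547  0.0002 -0.0679] [-0.0026 -0.001   0.0017]
[ 0.2769  0.0002 -0.0661] [-0.0026 -0.001   0.0017]
```

Call:
jog_arm(
  rows="0 0.019 0 -0.01 0 0 0;0 0.038 0 -0.018 0 0 0;0 0.059 0 -0.026 0 0 0;0 0.08 0 -0.033 0 0 0;0 0.1 0 -0.04 0 0 0;0 0.122 0 -0.046 0 0 0;0 0.144 0 -0.051 0 0 0;0 0.166 0 -0.055 0 0 0;0 0.188 0 -0.058 0 0 0;0 0.188 0 -0.058 0 0 0;1 0.188 0 -0.058 0 0 0;1 0.188 0 -0.058 0 0 0;1 0.188 0 -0.058 0 0 0;1 0.188 0 -0.058 0 0 0;1 0.188 0 -0.09 0 0 0;1 0.188 0 -0.15 0 0 0;1 0.188 0 -0.22 0 0 0;1 0.188 0 -0.28 0 0 0;1 0.188 0 -0.28 0 0 0",
)

```text
time_s: 15.28
position: [0.6327, 0.2641, 0.3497]
tcp_rot: [[0.187, 0.978, -0.094], [0.85, -0.209, -0.484], [-0.493, 0.011, -0.87]]
force: [-0.6, -0.5, -0.5]
opening: 0.927
grasp_force: 0.0
```

```bash
python3 - <<'E'
from h import *
s=bot.read_state(); print(s['joint_positions'])
ps={n:capture(n) for n in('scene','side')}
a=ps['scene']['pixels'][100:340,300:540];b=ps['side']['pixels'][160:460,80:380]
f=lambda c,s:cv2.resize(c[:,:,::-1],(s,s))
cv2.imwrite('pics/c3.png',np.hstack([f(a,400),f(b,400)]))
L={'box':[0,0,0],'cover_hinge':[0,.105,.05],'catch':[.05,.047,.0935],'contact_face':[.05,-.046,.079],'seat':[.05,0,.077],'knob_grip':[-.055,0,.084],'cover_tab':None}
A=[];B=[]
for n,p in ps.items():
  for l in L:
   for r in spot_point(l,p)[:1]:
     print(n,l,round(r['conf'],2),np.array(r['point']))
     if L[l] and r['conf']>.6: A.append(L[l]);B.append(r['point'])
A=np.array(A);B=np.array(B)
r=least_squares(lambda v:((A@Rz(v[2]).T+[v[0],v[1],0]-B)[:,:2]).ravel()*1000,[.579,.02,-12],x_scale=[.01,.01,5],loss='soft_l1');print(r.x,r.fun.round(1))
E
```

```text
[ 24.0945  40.1566  47.4573 -25.2184 108.618   31.6276]
scene box 0.71 [ 0.5776  0.0182 -0.0023]
scene cover_hinge 0.92 [0.6019 0.1245 0.0496]
scene catch 0.73 [0.637  0.0546 0.0949]
scene contact_face 0.54 [ 0.616  -0.0352  0.0824]
scene seat 0.76 [0.6252 0.0081 0.076 ]
scene knob_grip 0.62 [0.5272 0.0369 0.0843]
scene cover_tab 0.93 [0.6337 0.2529 0.2256]
side box 0.79 [ 0.5777  0.0174 -0.0001]
side catch 0.15 [ 0.5732 -0.2853  0.0154]
side contact_face 0.79 [ 0.6175 -0.0349  0.0778]
side seat 0.77 [0.6253 0.0106 0.077 ]
side knob_grip 0.75 [0.5258 0.0319 0.0818]
side cover_tab 0.73 [0.6318 0.2521 0.2228]
[  0.5781   0.0203 -12.9631] [ 0.5  2.1 -0.3 -1.9  0.3  0.3  1.6  1.  -2.7 -4.3  0.4  2.9 -1.  -0.9
  1.5 -1.5 -1.3  0.7]
```

View pics/c3.png

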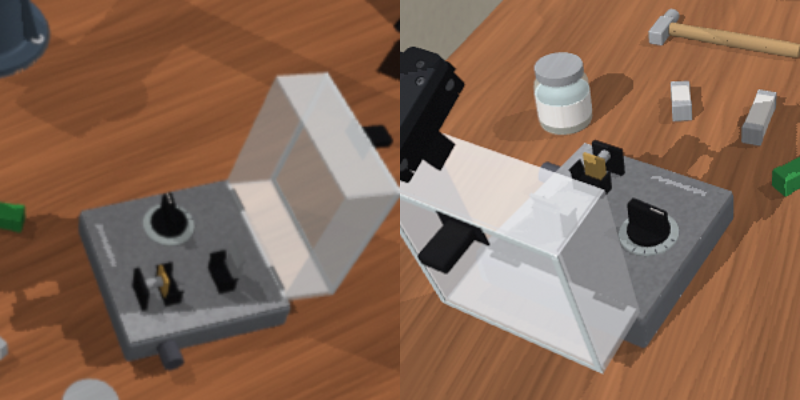

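The crops show the cover resting open on its stop, with its tab at scene (0.633,0.252,0.225), and the holder and knob exposed. Next is the fuse.

```bash
python3 - <<'E'
from h import *
rows([([.52,-.05,.34],tooldown(85)),([.4495,-.272,.20],tooldown(88.8)),([.4495,-.272,.15],tooldown(88.8))])
E
```

```text
[-0.5674 -0.0848  0.3267] [-0.0417  0.6661 -0.156 ]
[-0.829  -0.1289  0.8011] [-0.0639  0.6649 -0.2385]
[-0.7789 -0.1289  0.8877] [-0.0639  0.6649 -0.2385]
```

Call:
jog_arm(
  rows="1 -0.57 -0.085 0.327 -0.04 0.666 -0.156;1 -0.57 -0.085 0.327 -0.04 0.666 -0.156;1 -0.57 -0.085 0.327 -0.04 0.666 -0.156;1 -0.57 -0.085 0.327 -0.04 0.666 -0.156;1 -0.57 -0.085 0.327 -0.04 0.666 -0.156;1 -0.57 -0.085 0.327 -0.04 0.666 -0.156;1 -0.57 -0.085 0.327 -0.04 0.666 -0.156;1 -0.57 -0.085 0.327 -0.04 0.666 -0.156;1 -0.83 -0.129 0.801 -0.064 0.665 -0.238;1 -0.83 -0.129 0.801 -0.064 0.665 -0.238;1 -0.83 -0.129 0.801 -0.064 0.665 -0.238;1 -0.83 -0.129 0.801 -0.064 0.665 -0.238;1 -0.83 -0.129 0.801 -0.064 0.665 -0.238;1 -0.83 -0.129 0.801 -0.064 0.665 -0.238;1 -0.83 -0.129 0.801 -0.064 0.665 -0.238;1 -0.83 -0.129 0.801 -0.064 0.665 -0.238;1 -0.83 -0.129 0.801 -0.064 0.665 -0.238;1 -0.83 -0.129 0.801 -0.064 0.665 -0.238",
)

```text
time_s: 17.58
position: [0.4497, -0.272, 0.2039]
tcp_rot: [[0.021, 1.0, 0.001], [1.0, -0.021, 0.0], [0.0, 0.001, -1.0]]
force: [0.1, 0.3, -0.6]
opening: 0.999
grasp_force: 0.0
```

```bash
cat >> h.py <<'E'
def wrist():
    s=bot.read_state(); p=capture('wrist'); R=np.array(s['tcp_rot']);m=np.array(p['mount'])
    Rc=R@m[:3,:3]; tc=s['position']+R@m[:3,3]
    q=dict(p,R=Rc.T,t=-Rc.T@tc); return s,p,q
E
python3 - <<'E'
from h import *
s,p,q=wrist(); save(p,'w2.png'); print(s['joint_positions'])
for r in outline_of('fuse_center',p)[:3]:
    m=np.array(r['region']); print(r['conf'],m.sum(),np.argwhere(m).mean(0))
for r in spot_point('fuse_center',p)[:3]: print(r['conf'],np.array(r['point']),proj(q,r['point']))
u,v=proj(q,[.4495,-.272,.02])[0]; print(u,v)
ms=[np.array(r['region']) for r in outline_of('fuse_center',p)]
m=min(ms,key=lambda m:np.hypot(*(np.argwhere(m).mean(0)-[v,u])))
f=lambda y:minimize(cuboid_iou,[.4495,-.272,y],args=([q],[m],np.array([.03,.1,.03])),method='Nelder-Mead',options=dict(initial_simplex=[[.4495,-.272,y],[.456,-.272,y],[.4495,-.264,y],[.4495,-.272,y+12]]))
best=min((f(y) for y in(-30,-15,0,15,30)),key=lambda r:r.fun); print(best.x,best.fun)
E
```

```text
[-43.378   23.0693  96.7529   0.0397  60.1424 -42.1827]
0.97 2532 [269.955  218.6919]
0.94 3458 [217.8829 104.4766]
0.91 2476 [215.025  316.5747]
0.88 [ 0.4531 -0.2724  0.0106] [[320.2335 215.3554]]
0.67 [ 0.3663 -0.168   0.0113] [[235.6189 119.6291]]
0.66 [ 0.336  -0.3367  0.012 ] [[222.2029 271.0525]]
317.04365334264776 216.82956120297166
[ 0.449  -0.2725 -1.7266] -0.9204460966542751
```

View pics/w2.png

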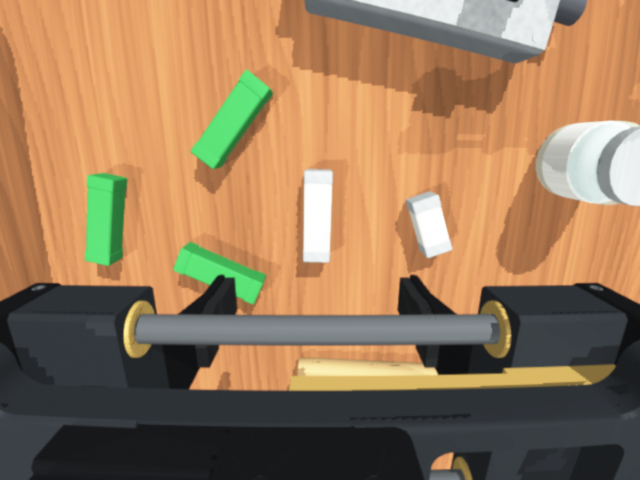

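Wrist view: the long white fuse is at (317,216) between the fingers. The short one at (430,225) and the green ones, the nearest at (220,272), are clear of the fingers. Descending with a partial opening.

Call:
jog_arm(
  rows="0.7 0 0 0.08 0 0 0.011;0.7 0 0 0.16 0 0 0.011;0.7 0 0 0.24 0 0 0.011;0.7 0 0 0.3 0 0 0.011;0.7 0 0 0.34 0 0 0.011;0.7 0 0 0.354 0 0 0.011;0.7 0 0 0.354 0 0 0.011;0 0 0 0.354 0 0 0.011;0 0 0 0.354 0 0 0.011;0 0 0 0.354 0 0 0.011;0 0 0 0.354 0 0 0.011;0 0 0 0.354 0 0 0.011;0 0 0 0.354 0 0 0.011;0 0 0 0.354 0 0 0.011;0 0 0 0.354 0 0 0.011;0 0 0 0.354 0 0 0.011",
)

```text
time_s: 19.12
position: [0.4494, -0.2724, 0.0264]
tcp_rot: [[0.03, 1.0, 0.0], [1.0, -0.03, 0.0], [0.0, 0.0, -1.0]]
force: [0.1, 0.4, -0.1]
opening: 0.101
grasp_force: 0.0
```

```bash
python3 - <<'E'
from h import *
s=bot.read_state(); print(s['opening'],s['grasp_force'],s['position'])
ps={n:capture(n) for n in('scene','side','wrist')}
a=ps['scene']['pixels'][200:350,200:350];b=ps['side']['pixels'][180:320,270:410]; c=ps['wrist']['pixels']
f=lambda c,s:cv2.resize(c[:,:,::-1],(s,300))
cv2.imwrite('pics/c4.png',np.hstack([f(a,265),f(b,265),f(c,265)]))
E
```

```text
0.10065267440041618 0.0 [ 0.4494 -0.2724  0.0264]
```

View pics/c4.png

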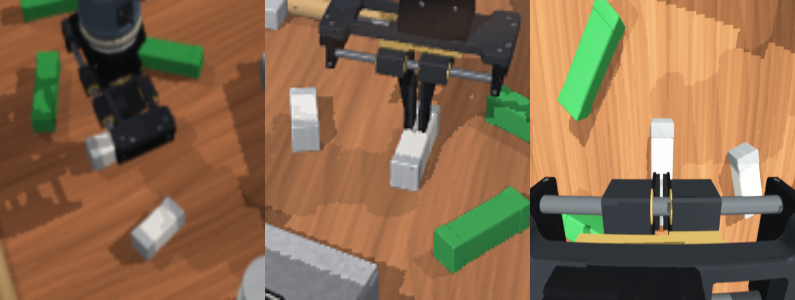

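The crops show the fingers nearly shut, with the fuse at side-crop (415,150), so they hold nothing. I'll measure where the fuse is now.

```bash
python3 - <<'E'
from h import *
for n in('side','scene'):
  p=capture(n)
  for r in outline_of('fuse_center',p):
    m=np.array(r['region']);u,v=proj(p,[.449,-.25,.02])[0]; c=np.argwhere(m).mean(0)[::-1]
    if np.hypot(*(c-[u,v]))<30:
        ys,xs=np.where(m); print(n,r['conf'],m.sum(),c,[xs.min(),xs.max(),ys.min(),ys.max()])
  for y in(-.322,-.272,-.222): print(n,proj(p,[[.434,y,.03],[.464,y,.03],[.449,y,0]]).round(0).tolist())
  for r in spot_point('fuse_center',p): print(r['conf'],np.array(r['point']))
s=bot.read_state(); print(s['opening'],s['grasp_force'],s['force'])
E
```

```text
side 0.79 548 [347.9982 251.5164] [np.int64(335), np.int64(361), np.int64(229), np.int64(268)]
side [[361.0, 228.0], [347.0, 226.0], [354.0, 239.0]]
side [[357.0, 242.0], [342.0, 240.0], [349.0, 253.0]]
side [[352.0, 257.0], [337.0, 255.0], [344.0, 268.0]]
0.7 [ 0.4495 -0.2697  0.0136]
0.63 [ 0.3337 -0.3384  0.0182]
0.63 [ 0.3656 -0.1695  0.0121]
0.43 [ 0.2073 -0.2686  0.0145]
scene 0.63 216 [256.9676 275.5463] [np.int64(250), np.int64(264), np.int64(266), np.int64(285)]
scene [[247.0, 269.0], [252.0, 278.0], [251.0, 281.0]]
scene [[267.0, 260.0], [272.0, 270.0], [270.0, 272.0]]
scene [[286.0, 252.0], [292.0, 262.0], [289.0, 264.0]]
0.97 [ 0.3661 -0.1727  0.0146]
0.95 [ 0.2113 -0.2722  0.0161]
0.76 [ 0.4493 -0.2726  0.0152]
0.69 [ 0.3336 -0.3318  0.0109]
0.005859105837527587 0.0 [0.6964 0.0196 0.4392]
```

```bash
python3 - <<'E'
from h import *
p=capture('wrist'); m=np.linalg.inv(np.array(p['mount'])); q=dict(p,R=m[:3,:3],t=m[:3,3])
print(np.array(p['mount']))
for z in(.022,.01,0,-.01,-.02): print(z,proj(q,[[0,.0435,z],[0,-.0435,z],[0.0095,.0435,z],[.0095,-.0435,z]]).round().tolist())
E
```

```text
[[ 0.0009 -0.9599 -0.2803  0.0768]
 [ 1.      0.0008  0.0007 -0.0008]
 [-0.0004 -0.2803  0.9599 -0.1737]
 [ 0.      0.      0.      1.    ]]
0.022 [[387.0, 271.0], [249.0, 271.0], [388.0, 257.0], [248.0, 257.0]]
0.01 [[391.0, 278.0], [245.0, 278.0], [392.0, 263.0], [244.0, 263.0]]
0 [[394.0, 285.0], [242.0, 285.0], [396.0, 269.0], [240.0, 269.0]]
-0.01 [[399.0, 293.0], [238.0, 292.0], [400.0, 276.0], [236.0, 276.0]]
-0.02 [[403.0, 301.0], [233.0, 301.0], [405.0, 284.0], [232.0, 284.0]]
```

The detector and both cameras agree that the fuse hasn't moved. In the wrist picture the fingertips sit about 12 mm behind the reported TCP, not 22 mm ahead, which also explains the weak tab grips. I'll check this with a light touch of the closed fingers on the fuse top (30 mm).

Call:
jog_arm(
  rows="0 0 0 0.004 0 0 0;0 0 0 0.008 0 0 0;0 0 0 0.012 0 0 0;0 0 0 0.012 0 0 0",
)

```text
time_s: 19.95
position: [0.4491, -0.2722, 0.0198]
tcp_rot: [[0.03, 1.0, -0.001], [1.0, -0.03, 0.001], [0.001, -0.001, -1.0]]
force: [-1.0, 0.2, -0.2]
opening: 0.004
grasp_force: 0.0
```

Call:
jog_arm(
  rows="0 0 0 0.004 0 0 0;0 0 0 0.006 0 0 0;0 0 0 0.006 0 0 0",
)

```text
time_s: 20.2
position: [0.4495, -0.2724, 0.0184]
tcp_rot: [[0.03, 1.0, 0.0], [1.0, -0.03, -0.0], [-0.0, 0.0, -1.0]]
force: [-1.5, 0.9, 10.0]
opening: 0.005
grasp_force: 4.8
```

Contact comes at TCP z = 18.6 mm on the 30 mm top, so the true fingertips are 11.5 mm behind the reported TCP. I'll regrasp with that offset.

Call:
jog_arm(
  rows="0.7 0 0 -0.02 0 0 0;0.7 0 0 -0.02 0 0 0;0.7 0 0 -0.02 0 0 0;0.7 0 0 -0.02 0 0 0;0.7 0 0 -0.02 0 0 0;0.7 0 0 -0.02 0 0 0;0.7 0 0 -0.02 0 0 0;0.7 0 0 -0.02 0 0 0;0.7 0 0 -0.02 0 0 0;0.7 0 0 0.015 0 0 0;0.7 0 0 0.04 0 0 0;0.7 0 0 0.05 0 0 0;0.7 0 0 0.05 0 0 0;0 0 0 0.05 0 0 0;0 0 0 0.05 0 0 0;0 0 0 0.05 0 0 0;0 0 0 0.05 0 0 0;0 0 0 0.05 0 0 0;0 0 0 0.05 0 0 0;0 0 0 0.05 0 0 0",
)

```text
time_s: 21.87
position: [0.4496, -0.2726, -0.0073]
tcp_rot: [[0.03, 1.0, 0.001], [1.0, -0.03, -0.001], [-0.001, 0.001, -1.0]]
force: [1.0, 0.6, 1.7]
opening: 0.341
grasp_force: 29.9
```

Call:
jog_arm(
  rows="0 0 0 0 0 0 0;0 0 0 0 0 0 0;0 0 0 -0.04 0 0 0;0 0 0 -0.1 0 0 0;0 0 0 -0.2 0 0 0;0 0 0 -0.3 0 0 0;0 0 0 -0.4 0 0 0;0 0 0 -0.4 0 0 0;0 0 0 -0.4 0 0 0",
)

```text
time_s: 22.62
position: [0.4521, -0.2748, 0.1978]
tcp_rot: [[0.03, 1.0, 0.009], [1.0, -0.03, -0.008], [-0.008, 0.009, -1.0]]
force: [0.8, -0.7, -1.5]
opening: 0.346
grasp_force: 29.9
```

```bash
cat >> h.py <<'E'
OFF=-.0305   # true grasp point along tool z
BX=np.array([.5785,.020,-12.7])
def B(x,y,z): return np.array([BX[0],BX[1],0])+Rz(BX[2])@np.array([x,y,z])
E
python3 - <<'E'
from h import *
s=bot.read_state(); R=s['tcp_rot']; print('grasp',s['position']+OFF*R[:,2])
rows([(B(.05,-.005,.200),tooldown(77.3)),(B(.05,.007,.160),tooldown(77.3))],off=OFF)
E
```

```text
grasp [ 0.4518 -0.2745  0.2283]
[0.5683 0.331  0.0551] [0.0123 0.0088 0.2445]
[0.5925 0.3349 0.135 ] [0.0123 0.0088 0.2445]
```

Call:
jog_arm(
  rows="0 0.07 0.04 0.05 0.01 0.01 0.244;0 0.14 0.08 0.05 0.01 0.01 0.244;0 0.22 0.13 0.05 0.01 0.01 0.244;0 0.3 0.175 0.05 0.01 0.01 0.244;0 0.38 0.22 0.05 0.01 0.01 0.244;0 0.45 0.26 0.05 0.01 0.01 0.244;0 0.52 0.3 0.05 0.01 0.01 0.244;0 0.55 0.32 0.05 0.01 0.01 0.244;0 0.568 0.331 0.05 0.01 0.01 0.244;0 0.568 0.331 0.05 0.01 0.01 0.244;0 0.568 0.331 0.05 0.01 0.01 0.244;0 0.568 0.331 0.05 0.01 0.01 0.244",
)

```text
time_s: 23.62
position: [0.6216, 0.0055, 0.166]
tcp_rot: [[0.22, 0.975, -0.01], [0.975, -0.22, 0.009], [0.006, -0.012, -1.0]]
force: [-0.8, -0.6, -1.9]
opening: 0.344
grasp_force: 29.9
```

```bash
python3 - <<'E'
from h import *
s,p,q=wrist(); save(p,'w3.png'); print(s['position'],s['tcp_rot'])
L={'box':[0,0,0],'cover_hinge':[0,.105,.05],'catch':[.05,.047,.0935],'contact_face':[.05,-.046,.079],'seat':[.05,0,.077],'knob_grip':[-.055,0,.084]}
for l in L:
  for r in spot_point(l,p)[:1]: print(l,round(r['conf'],2),np.array(r['point']),B(*L[l]))
im=p['pixels'].copy()
f=lambda pts,c:[cv2.circle(im,tuple(int(v) for v in u),2,c,-1) for u in proj(q,[B(*x) for x in pts])]
f([[.05+a*.018,e*.038+b*.011,.074] for a in(-1,1) for e in(-1,1) for b in(-1,1)],(255,0,0))
f([[.05,.047,.0935],[.035,-.046,.096],[.065,-.046,.096]],(0,0,255))
f([[a*.115,b*.115,.05] for a in(-1,1) for b in(-1,1)]+[[-.055,0,.094]],(0,255,0))
Rt=s['tcp_rot']; F=lambda x,y,z:s['position']+Rt@np.array([x,y,z])
[cv2.circle(im,tuple(int(v) for v in u),2,(255,0,255),-1) for u in proj(q,[F(a*.05,b*.015,-.0223-.015) for a in(-1,1) for b in(-1,1)]+[F(a*.05,b*.015,-.0223+.015) for a in(-1,1) for b in(-1,1)])]
cv2.imwrite('pics/w3o.png',im[:,:,::-1])
E
```

```text
[0.6216 0.0055 0.166 ] [[ 0.2205  0.9753 -0.0102]
 [ 0.9754 -0.2204  0.0086]
 [ 0.0062 -0.0118 -0.9999]]
box 0.65 [ 0.5764  0.0228 -0.0005] [0.5785 0.02   0.    ]
cover_hinge 0.74 [0.6008 0.123  0.0535] [0.6016 0.1224 0.05  ]
catch 0.89 [0.64   0.0555 0.0952] [0.6376 0.0549 0.0935]
knob_grip 0.8 [0.5239 0.0327 0.0827] [0.5248 0.0321 0.084 ]
```

View pics/w3o.png

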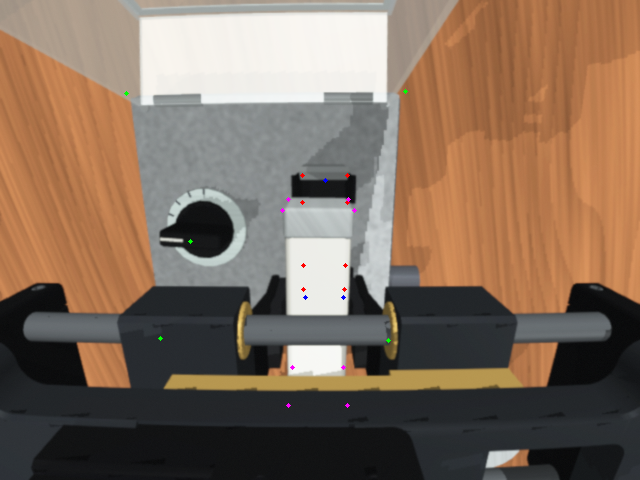

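The wrist view shows the held fuse at (319,290) lined up in x with the black holder, whose +y cheeks are at (324,188). The knob is at (203,230). Next I'll tilt at height and check the fuse pose with the fixed cameras, since the tool offset along z is now uncertain.

```bash
sed -i 's/^OFF=.*/OFF=-.0305; FO=-.0223/' h.py; python3 - <<'E'
from h import *
rows([(B(.05,.007,.150),tooldown(77.3,20,-12.7))],off=FO)
E
```

```text
[0.0371 0.0073 0.0772] [-0.0102  0.4354 -0.0033]
```

Call:
jog_arm(
  rows="0 0.01 0.002 0.02 -0.01 0.1 0;0 0.02 0.004 0.04 -0.01 0.2 0;0 0.03 0.007 0.06 -0.01 0.3 0;0 0.037 0.007 0.077 -0.01 0.4 -0.003;0 0.037 0.007 0.077 -0.01 0.435 -0.003;0 0.037 0.007 0.077 -0.01 0.435 -0.003;0 0.037 0.007 0.077 -0.01 0.435 -0.003",
)

```text
time_s: 24.55
position: [0.6306, 0.0232, 0.1289]
tcp_rot: [[0.207, 0.975, 0.075], [0.917, -0.22, 0.333], [0.341, -0.0, -0.94]]
force: [0.1, 0.1, -3.2]
opening: 0.338
grasp_force: 29.9
```

```bash
cat >> h.py <<'E'
def hullmask(p,X):
    h=cv2.convexHull(proj(p,X).astype(np.float32)); a=np.zeros((480,640),np.uint8)
    cv2.fillConvexPoly(a,np.round(h*16).astype(np.int32),1,shift=4); return a>0
LF=np.array([[x,y,z] for x in(-.015,.015) for y in(-.05,.05) for z in(-.015,.015)])
E
python3 - <<'E'
from h import *
s=bot.read_state(); R=s['tcp_rot']; c=s['position']+FO*R[:,2]
Rb=Rz(BX[2]); print('believed box', Rb.T@(c-[BX[0],BX[1],0]), s['force'])
ps=[capture('scene'),capture('side')]; M=[];P=[]
for n,p in zip(('scene','side'),ps):
    u=proj(p,c)[0]
    for r in spot_point('fuse_center',p)[:5]:
        x=np.array(r['point'])
        if x[2]>.06: print(n,'spot',r['conf'],Rb.T@(x-[BX[0],BX[1],0]))
    rs=[r for r in outline_of('fuse_center',p) if np.hypot(*(np.argwhere(r['region']).mean(0)[::-1]-u))<40]
    if rs:
        m=np.array(rs[0]['region']); h=hullmask(p,LF@(Rb@Ro.from_euler('x',20,degrees=True).as_matrix()).T+c)
        print(n,rs[0]['conf'],m.sum(),h.sum(),(m&h).sum(),'hull ctr',np.argwhere(h).mean(0)[::-1])
        M.append(m);P.append((p,n))
    im=p['pixels'].copy(); h=hullmask(p,LF@(Rb@Ro.from_euler('x',20,degrees=True).as_matrix()).T+c)
    cv2.drawContours(im,cv2.findContours(h.astype(np.uint8),0,1)[0],-1,(255,0,0),1)
    x,y=int(u[0]),int(u[1]); cv2.imwrite(f'pics/t_{n}.png',cv2.resize(im[y-75:y+75,x-75:x+75,::-1],(400,400),interpolation=cv2.INTER_NEAREST))
cv2.imwrite('pics/t.png',np.hstack([cv2.imread('pics/t_scene.png'),cv2.imread('pics/t_side.png')]))
E
```

```text
believed box [0.0501 0.007  0.1499] [ 0.1369  0.0902 -3.2077]
scene spot 0.31 [ 0.0481 -0.0447  0.0802]
scene 0.63 16313 1013 37 hull ctr [424.7808 243.2804]
side spot 0.94 [0.0501 0.0103 0.1531]
side 0.84 935 1521 935 hull ctr [199.476 270.593]
```

View pics/t.png

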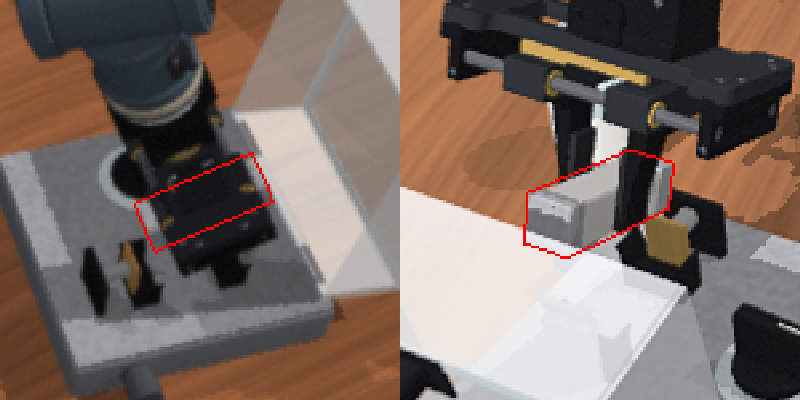

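The crop shows the predicted outline (red) on the real fuse in the side view, with its ends at (553,215) and (665,185). So the tool offset holds, and the tilt is -y end low. Computing the insertion rows.

```bash
python3 - <<'E'
from h import *
T=[]
for y,z,a in [(.006,.13,20),(.006,.112,20),(-.001,.110,20),(-.007,.108,20),(-.0075,.102,20),(-.0075,.096,20),(-.0075,.0935,20),(-.0075,.0905,16),(-.0075,.0867,12),(-.0075,.0835,8),(-.0075,.080,4),(-.0075,.0772,0),(-.0075,.0765,-1)]:
    T.append((B(.05,y,z),tooldown(77.3,a,-12.7)))
rows(T,off=FO)
E
```

```text
[-0.0186 -0.      0.0369] [0.     0.0009 0.0031]
[-0.0309 -0.      0.0707] [0.     0.0009 0.0031]
[-0.0455 -0.0001  0.0697] [0.     0.0009 0.0031]
[-0.0581 -0.0001  0.0694] [0.     0.0009 0.0031]
[-0.0631 -0.0001  0.0803] [0.     0.0009 0.0031]
[-0.0672 -0.0001  0.0916] [0.     0.0009 0.0031]
[-0.0689 -0.0001  0.0963] [0.     0.0009 0.0031]
[-0.0741 -0.0001  0.1018] [ 0.0001 -0.088   0.0031]
[-0.0798 -0.0002  0.1087] [ 0.0003 -0.1769  0.0031]
[-0.085  -0.0002  0.1141] [ 0.0004 -0.2658  0.0031]
[-0.0905 -0.0002  0.12  ] [ 0.0005 -0.3547  0.0031]
[-0.0953 -0.0002  0.1243] [ 0.0006 -0.4435  0.0031]
[-0.0965 -0.0002  0.1253] [ 0.0006 -0.4658  0.0031]
```

Call:
jog_arm(
  rows="0 -0.01 0 0.018 0 0 0.003;0 -0.019 0 0.037 0 0 0.003;0 -0.025 0 0.054 0 0 0.003;0 -0.031 0 0.071 0 0 0.003;0 -0.031 0 0.071 0 0 0.003;0 -0.038 0 0.07 0 0 0.003;0 -0.046 0 0.07 0 0 0.003;0 -0.058 0 0.069 0 0 0.003;0 -0.058 0 0.069 0 0 0.003;0 -0.063 0 0.08 0 0 0.003;0 -0.067 0 0.092 0 0 0.003;0 -0.069 0 0.096 0 0 0.003;0 -0.069 0 0.096 0 0 0.003",
)

```text
time_s: 25.93
position: [0.6273, 0.0094, 0.0717]
tcp_rot: [[0.208, 0.975, 0.075], [0.916, -0.221, 0.335], [0.343, -0.001, -0.939]]
force: [1.9, 5.8, -0.0]
opening: 0.344
grasp_force: 30.0
```

```bash
cat >> h.py <<'E'
def where():
    s=bot.read_state(); R=s['tcp_rot']; Rb=Rz(BX[2]); c=s['position']+FO*R[:,2]
    print('fuse box',Rb.T@(c-[BX[0],BX[1],0]),'tilt',np.degrees((Rb.T@R)[:,0][[2]]),'force box',Rb.T@s['force'],s['moment'],s['opening'],s['time_s'])
E
python3 - <<'E'
from h import *
where()
p=capture('side'); c=B(.05,0,.09)
for r in spot_point('fuse_center',p)[:4]:
    if r['point'][2]>.05: print(r['conf'],Rz(BX[2]).T@(np.array(r['point'])-[BX[0],BX[1],0]))
E
```

```text
fuse box [ 0.05   -0.0072  0.0927] tilt [19.6546] force box [ 0.5554  6.055  -0.0484] [ 0.5017 -0.3615  0.0301] 0.34355250742096816 25.9333
0.76 [ 0.0491 -0.0043  0.091 ]
```

The contact is pushed in with 6 N, about 13 mm as expected. Rotating level.

```bash
python3 - <<'E'
from h import *
T=[(B(.05,-.0075,z),tooldown(77.3,a,-12.7)) for z,a in [(.0905,16),(.0867,12),(.0835,8),(.080,4),(.0772,0),(.076,-1.5)]]
T.append((B(.05,-.003,.076),tooldown(77.3,-1.5,-12.7)));T.append((B(.05,.001,.0765),tooldown(77.3,0,-12.7)))
rows(T,off=FO)
E
```

```text
[-0.0052  0.      0.0038] [-0.0005 -0.0901 -0.0017]
[-0.0109  0.      0.0106] [-0.0005 -0.179  -0.0017]
[-0.0162  0.0001  0.0161] [-0.0006 -0.2679 -0.0017]
[-0.0216  0.0001  0.0219] [-0.0006 -0.3568 -0.0017]
[-0.0265  0.0001  0.0262] [-0.0007 -0.4457 -0.0017]
[-0.0284  0.0001  0.028 ] [-0.0007 -0.479  -0.0016]
[-0.02    0.0001  0.0311] [-0.0007 -0.479  -0.0016]
[-0.011   0.0001  0.0333] [-0.0007 -0.4457 -0.0017]
```

Call:
jog_arm(
  rows="0 -0.003 0 0.002 0 -0.045 0;0 -0.005 0 0.004 0 -0.09 0;0 -0.008 0 0.007 0 -0.135 0;0 -0.011 0 0.011 0 -0.18 0;0 -0.0135 0 0.0135 0 -0.224 0;0 -0.016 0 0.016 0 -0.268 0;0 -0.019 0 0.019 0 -0.312 0;0 -0.0215 0 0.022 0 -0.357 0;0 -0.024 0 0.024 0 -0.4 0;0 -0.0265 0 0.026 0 -0.446 0;0 -0.0285 0 0.028 0 -0.479 0;0 -0.0285 0 0.028 0 -0.479 0;0 -0.0285 0 0.028 0 -0.479 0",
)

```text
time_s: 27.12
position: [0.6252, 0.0015, 0.0546]
tcp_rot: [[0.22, 0.975, -0.006], [0.975, -0.22, -0.025], [-0.026, -0.001, -1.0]]
force: [-1.6, 5.8, 5.4]
opening: 0.346
grasp_force: 30.0
```

```bash
python3 - <<'E'
from h import *
where()
T=[(B(.05,-.003,.076),tooldown(77.3,-1.5,-12.7)),(B(.05,.001,.076),tooldown(77.3,0,-12.7)),(B(.05,.001,.14),tooldown(77.3,0,-12.7))]
rows(T,off=FO)
E
```

```text
fuse box [ 0.0496 -0.0072  0.0769] tilt [-1.4939] force box [-2.8646  5.3152  5.3905] [ 1.0102  0.1181 -0.0733] 0.3460851108122498 27.1167
[0.0085 0.0007 0.0015] [-0.0008 -0.0001 -0.0007]
[0.0176 0.0007 0.0013] [-0.0008  0.0332 -0.0008]
[ 0.0143  0.0007 -0.1267] [-0.0008  0.0332 -0.0008]
```

Call:
jog_arm(
  rows="0 0.004 0 0.001 0 0 0;0 0.008 0 0.001 0 0 0;0 0.012 0 0.001 0 0.02 0;0 0.016 0 0.001 0 0.033 0;0 0.0176 0 0.001 0 0.033 0;0 0.0176 0 0.001 0 0.033 0",
)

```text
time_s: 27.62
position: [0.6268, 0.0063, 0.0545]
tcp_rot: [[0.219, 0.976, -0.001], [0.976, -0.219, -0.005], [-0.005, -0.0, -1.0]]
force: [-3.5, -3.7, 8.8]
opening: 0.346
grasp_force: 30.0
```

```bash
python3 - <<'E'
from h import *
where()
p=capture('side')
for r in spot_point('fuse_center',p)[:4]:
    if r['point'][2]>.05: print(r['conf'],Rz(BX[2]).T@(np.array(r['point'])-[BX[0],BX[1],0]))
E
```

```text
fuse box [ 0.0501 -0.0026  0.0768] tilt [-0.3121] force box [-2.6192 -4.4161  8.8249] [-0.8798  0.5953 -0.08  ] 0.34551430657476767 27.6167
0.41 [ 0.0544 -0.003   0.0772]
```

The fuse stopped 2.6 mm short, so it may be touching the catch tip. I'll back off, press the +y end down further and shift again.

Call:
jog_arm(
  rows="0 -0.005 0 0 0 0 0;0 -0.01 0 0 0 -0.02 0;0 -0.014 0 0.001 0 -0.05 0;0 -0.014 0 0.003 0 -0.09 0;0 -0.014 0 0.005 0 -0.11 0;0 -0.014 0 0.005 0 -0.11 0",
)

```text
time_s: 28.22
position: [0.6263, 0.0025, 0.054]
tcp_rot: [[0.219, 0.976, -0.018], [0.972, -0.22, -0.087], [-0.089, 0.002, -0.996]]
force: [-4.7, 3.3, 18.0]
opening: 0.343
grasp_force: 30.0
```

```bash
python3 - <<'E'
from h import *
where()
E
```

```text
fuse box [ 0.0504 -0.0046  0.0762] tilt [-5.0749] force box [-5.3124  2.1692 17.9803] [ 0.4998  0.7759 -0.3289] 0.34255597604054555 28.2167
```

Call:
jog_arm(
  rows="0 0.005 0 0 0 0 0;0 0.01 0 0 0 0 0;0 0.015 0 0 0 0 0;0 0.019 0 0 0 0 0;0 0.019 0 0 0 0 0",
)

```text
time_s: 28.63
position: [0.6281, 0.0058, 0.0539]
tcp_rot: [[0.217, 0.976, -0.019], [0.971, -0.218, -0.095], [-0.096, 0.002, -0.995]]
force: [-6.7, -10.7, 20.6]
opening: 0.344
grasp_force: 30.0
```

```bash
python3 - <<'E'
from h import *
where()
E
```

```text
fuse box [ 0.0514 -0.0008  0.0761] tilt [-5.5287] force box [ -4.1576 -11.864   20.5605] [-1.9282  1.1961 -0.1178] 0.34373147016794503 28.6333
```

Call:
jog_arm(
  rows="0.7 -0.004 0 -0.002 0 0 0;0.7 -0.004 0 -0.002 0 0 0;0.7 -0.004 0 -0.002 0 0 0;0.7 -0.004 0 -0.002 0 0 0;0.7 -0.004 0 -0.002 0 0 0;0.7 -0.004 0 -0.002 0 0 0;0.7 -0.004 0 -0.05 0 0.05 0;0.7 -0.004 0 -0.12 0 0.1 0;0.7 -0.004 0 -0.2 0 0.12 0;0.7 -0.004 0 -0.24 0 0.12 0;0.7 -0.004 0 -0.24 0 0.12 0",
)

```text
time_s: 29.55
position: [0.6335, 0.0191, 0.1754]
tcp_rot: [[0.221, 0.975, 0.012], [0.975, -0.221, 0.005], [0.007, 0.01, -1.0]]
force: [1.0, 0.0, 0.1]
opening: 0.698
grasp_force: 0.0
```

```bash
python3 - <<'E'
from h import *
where()
Rb=Rz(BX[2]); t0=np.array([BX[0],BX[1],0])
pw=capture('wrist');pp=[capture('side'),capture('scene'),pw]
for n,p in zip(('side','scene','wrist'),pp):
  for l in ('fuse_center','contact_face','catch'):
   for r in spot_point(l,p)[:3]:
    if r['point'][2]>.05: print(n,l,round(r['conf'],2),Rb.T@(np.array(r['point'])-t0))
u=proj(pp[0],B(.05,0,.08))[0].astype(int);v=proj(pp[1],B(.05,0,.08))[0].astype(int)
g=lambda p,u,h:cv2.resize(p['pixels'][u[1]-h:u[1]+h,u[0]-h:u[0]+h,::-1],(400,400),interpolation=cv2.INTER_CUBIC)
w=pw['pixels'][130:330,200:440,::-1]
cv2.imwrite('pics/f.png',np.vstack([np.hstack([cv2.resize(g(pp[0],u,50),(300,300)),cv2.resize(g(pp[1],v,50),(300,300))]),cv2.resize(pw['pixels'][120:320,120:520,::-1],(600,300))]))
E
```

```text
fuse box [0.0536 0.0111 0.1977] tilt [0.4263] force box [0.9845 0.2629 0.1313] [-0.05   -0.1106 -0.0497] 0.6982392675394856 29.55
side contact_face 0.53 [-0.0525  0.0015  0.0836]
side contact_face 0.52 [ 0.0488 -0.0479  0.0766]
scene fuse_center 0.76 [0.0526 0.0037 0.0789]
scene contact_face 0.65 [ 0.0496 -0.0458  0.0818]
scene catch 0.68 [0.0469 0.0488 0.0925]
wrist fuse_center 0.92 [ 0.0531 -0.0021  0.0759]
wrist contact_face 0.69 [ 0.05   -0.0489  0.0823]
wrist catch 0.78 [0.0519 0.046  0.0978]
wrist catch 0.67 [-0.0557  0.0032  0.0849]
```

View pics/f.png

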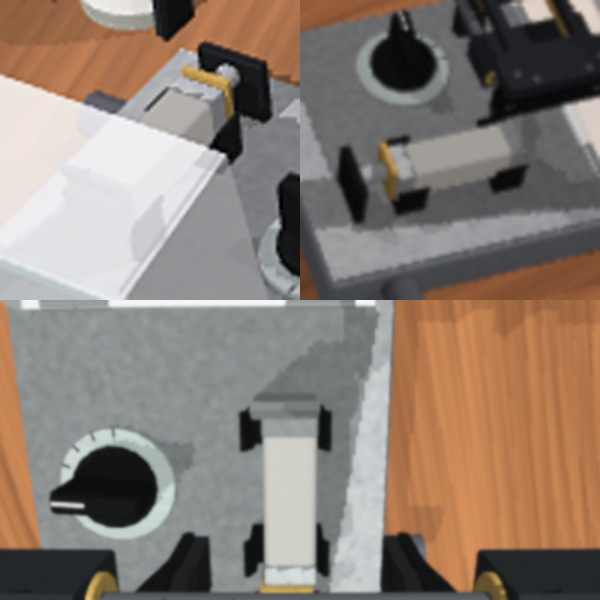

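The picture shows the fuse in the holder, its lower end on the brass contact at crop (288,588) and its upper end at the catch at (285,408). To verify, and mend if needed, I'll press both ends with closed fingertips and compare heights.

```bash
python3 - <<'E'
from h import *
T=tooldown(77.3); o=-.0115
rows([(B(.051,.031,.110),T),(B(.051,.031,.0925),T),(B(.051,-.025,.110),T),(B(.051,-.025,.0925),T)],off=o)
E
```

```text
[0.0399 0.0028 0.1414] [-0.0027 -0.008  -0.0015]
[0.0397 0.0029 0.1764] [-0.0027 -0.008  -0.0015]
[-0.0721  0.0029  0.1407] [-0.0027 -0.008  -0.0015]
[-0.0723  0.003   0.1757] [-0.0027 -0.008  -0.0015]
```

Call:
jog_arm(
  rows="0 0.04 0.003 0 0 -0.008 0;0 0.04 0.003 0 0 -0.008 0;0 0.04 0.003 0 0 -0.008 0;0 0.04 0.003 0 0 -0.008 0;0 0.04 0.003 0 0 -0.008 0;0 0.04 0.003 0 0 -0.008 0;0 0.04 0.003 0 0 -0.008 0;0 0.04 0.003 0.05 0 -0.008 0;0 0.04 0.003 0.1 0 -0.008 0;0 0.04 0.003 0.14 0 -0.008 0;0 0.04 0.003 0.16 0 -0.008 0;0 0.04 0.003 0.17 0 -0.008 0;0 0.04 0.003 0.176 0 -0.008 0;0 0.04 0.003 0.179 0 -0.008 0;0 0.04 0.003 0.182 0 -0.008 0;0 0.04 0.003 0.182 0 -0.008 0",
)

```text
time_s: 31.48
position: [0.6365, 0.039, 0.0805]
tcp_rot: [[0.221, 0.975, 0.002], [0.975, -0.221, -0.0], [0.0, 0.002, -1.0]]
force: [-1.0, -0.6, 3.4]
opening: 0.001
grasp_force: 1.6
```

Call:
jog_arm(
  rows="0 0 0 -0.03 0 0 0;0 -0.05 0 -0.03 0 0 0;0 -0.112 0 -0.03 0 0 0;0 -0.112 0 -0.03 0 0 0;0 -0.112 0 -0.015 0 0 0;0 -0.112 0 -0.006 0 0 0;0 -0.112 0 -0.003 0 0 0;0 -0.112 0 0 0 0 0;0 -0.112 0 0 0 0 0",
)

```text
time_s: 32.23
position: [0.623, -0.015, 0.0804]
tcp_rot: [[0.219, 0.976, -0.001], [0.976, -0.219, -0.001], [-0.001, -0.001, -1.0]]
force: [-3.0, -3.3, 10.6]
opening: 0.006
grasp_force: 5.6
```

Both ends are at 92.0 mm, so the fuse is level, on its saddles and below the catch. The spring keeps it against the stop. Now the knob.

```bash
python3 - <<'E'
from h import *
rows([(B(.0,-.02,.16),tooldown(118)),([.525,.0325,.15],tooldown(121))],off=-.0115)
E
```

```text
[ 0.0086 -0.1024 -0.136 ] [-0.0021  0.001  -0.9032]
[ 0.0496 -0.2122 -0.1159] [-0.0021  0.0009 -0.9698]
```

Call:
jog_arm(
  rows="0.2 0 0 -0.06 0 0 0;0.6 0 0 -0.136 0 0 -0.1;0.6 0.009 -0.1 -0.136 0 0 -0.9;0.6 0.009 -0.1 -0.136 0 0 -0.9;0.6 0.05 -0.212 -0.116 0 0 -0.97;0.6 0.05 -0.212 -0.116 0 0 -0.97;0.6 0.05 -0.212 -0.116 0 0 -0.97;0.6 0.05 -0.212 -0.116 0 0 -0.97;0.6 0.05 -0.212 -0.116 0 0 -0.97;0.6 0.05 -0.212 -0.116 0 0 -0.97;0.6 0.05 -0.212 -0.116 0 0 -0.97",
)

```text
time_s: 33.15
position: [0.5256, 0.0328, 0.1368]
tcp_rot: [[-0.513, 0.859, -0.001], [0.859, 0.513, 0.0], [0.001, -0.001, -1.0]]
force: [0.2, -0.1, -0.5]
opening: 0.59
grasp_force: 0.0
```

```bash
python3 - <<'E'
from h import *
s=bot.read_state(); print(s['joint_positions'])
for n in('scene','side'):
  p=capture(n)
  for l in('knob_grip','cover_tab'):
   for r in spot_point(l,p)[:1]: print(n,l,round(r['conf'],2),np.array(r['point']))
rows([([.525,.0325,.13],tooldown(163.5)),([.525,.0325,.075],tooldown(163.5))],off=-.0115)
E
```

```text
[ -8.6063  28.7541 100.3124   0.0187  50.9945 -39.4655]
scene knob_grip 0.88 [0.5228 0.0355 0.0844]
scene cover_tab 0.95 [0.6292 0.2558 0.2256]
side knob_grip 0.58 [0.5272 0.0348 0.0855]
side cover_tab 0.76 [0.631  0.2555 0.2226]
[ 0.0009 -0.0003  0.0368] [-0.0005 -0.0014 -0.9477]
[ 0.0008 -0.0002  0.1468] [-0.0005 -0.0014 -0.9477]
```

Call:
jog_arm(
  rows="0.6 0.001 0.001 0.03 0 0 -0.947;0.6 0.001 0.001 0.03 0 0 -0.947;0.6 0.001 0.001 0.03 0 0 -0.947;0.6 0.001 0.001 0.03 0 0 -0.947;0.6 0.001 0.001 0.03 0 0 -0.947;0.6 0.001 0.001 0.03 0 0 -0.947;0.6 0.001 0.001 0.03 0 0 -0.947;0.6 0.001 0.001 0.09 0 0 -0.947;0.6 0.001 0.001 0.13 0 0 -0.947;0.6 0.001 0.001 0.147 0 0 -0.947;0 0.001 0.001 0.147 0 0 -0.947;0 0.001 0.001 0.147 0 0 -0.947;0 0.001 0.001 0.147 0 0 -0.947;0 0.001 0.001 0.147 0 0 -0.947;0 0.001 0.001 0.147 0 0 -0.947;0 0.001 0.001 0.147 0 0 -0.947;0 0.001 0.001 0.147 0 0 -0.947;0 0.001 0.001 0.147 0 0 -0.947",
)

```text
time_s: 34.95
position: [0.5257, 0.0328, 0.064]
tcp_rot: [[-0.959, 0.284, -0.0], [0.284, 0.959, -0.0], [0.0, -0.0, -1.0]]
force: [-0.2, -1.0, 3.5]
opening: 0.154
grasp_force: 30.0
```

Call:
jog_arm(
  rows="0 0 0 0 0 0 0;0 0 0 0 0 0 0",
)

```text
time_s: 35.12
position: [0.5257, 0.0328, 0.064]
tcp_rot: [[-0.959, 0.284, -0.0], [0.284, 0.959, -0.0], [0.0, -0.0, -1.0]]
force: [-0.1, -1.4, 5.0]
opening: 0.157
grasp_force: 30.0
```

Call:
jog_arm(
  rows="0 0 0 0 0 0 0.1;0 0 0 0 0 0 0.2;0 0 0 0 0 0 0.3;0 0 0 0 0 0 0.4;0 0 0 0 0 0 0.5;0 0 0 0 0 0 0.6;0 0 0 0 0 0 0.7;0 0 0 0 0 0 0.8;0 0 0 0 0 0 0.9;0 0 0 0 0 0 1;0 0 0 0 0 0 1",
)

```text
time_s: 36.03
position: [0.5251, 0.032, 0.064]
tcp_rot: [[-0.476, 0.88, -0.002], [0.88, 0.476, -0.001], [-0.0, -0.002, -1.0]]
force: [-1.5, -4.6, 6.8]
opening: 0.155
grasp_force: 30.0
```

Call:
jog_arm(
  rows="0 0 0 0 0 0 0.1;0 0 0 0 0 0 0.2;0 0 0 0 0 0 0.3;0 0 0 0 0 0 0.4;0 0 0 0 0 0 0.5;0 0 0 0 0 0 0.6;0 0 0 0 0 0 0.7;0 0 0 0 0 0 0.8;0 0 0 0 0 0 0.87;0 0 0 0 0 0 0.9;0 0 0 0 0 0 0.9",
)

```text
time_s: 36.95
position: [0.5241, 0.0319, 0.064]
tcp_rot: [[0.207, 0.978, -0.004], [0.978, -0.207, -0.002], [-0.002, -0.003, -1.0]]
force: [-4.3, -5.4, 9.2]
opening: 0.157
grasp_force: 30.0
```

```bash
python3 - <<'E'
from h import *
s=bot.read_state(); R=s['tcp_rot']; yaw=np.degrees(np.arctan2(R[1,0],R[0,0])); print(yaw,'q',np.radians(167.3-yaw),s['moment'],s['force'],s['opening'])
E
```

```text
78.03637251314258 q 1.5579442019193734 [-0.9865  0.6038 -0.0418] [-4.259  -5.3909  9.1803] 0.1568872299479342
```

Call:
jog_arm(
  rows="0 0 0 0 0 0 0.03;0 0 0 0 0 0 0.06;0 0 0 0 0 0 0.09;0 0 0 0 0 0 0.12;0 0 0 0 0 0 0.15;0 0 0 0 0 0 0.15",
)

```text
time_s: 37.45
position: [0.5241, 0.032, 0.064]
tcp_rot: [[0.317, 0.948, -0.004], [0.948, -0.317, -0.002], [-0.003, -0.003, -1.0]]
force: [-3.1, -4.4, 7.9]
opening: 0.167
grasp_force: 31.8
```

```bash
python3 - <<'E'
from h import *
s=bot.read_state(); R=s['tcp_rot']; yaw=np.degrees(np.arctan2(R[1,0],R[0,0])); print(yaw,'q',np.radians(167.3-yaw),s['moment'],s['force'],s['opening'])
E
```

```text
71.52769644752513 q 1.6715420292101486 [-0.7314  0.5113  0.8024] [-3.112  -4.4435  7.8897] 0.1665491974486223
```

The stop is reached, with the moment about z up to 0.80 N m and the fingers starting to slip round the bar. Releasing and backing off.

Call:
jog_arm(
  rows="0.6 0 0 0 0 0 0;0.6 0 0 0 0 0 0;0.6 0 0 0 0 0 0;0.6 0 0 0 0 0 0;0.6 0 0 0 0 0 0;0.6 0 0 0 0 0 0;0.6 0 0 -0.05 0 0 0;0.6 0 0 -0.12 0 0 0;0.6 0 0 -0.2 0 0 0;0.6 0 0 -0.28 0 0 0;0.6 0 0 -0.28 0 0 0;0.6 0 0 -0.28 0 0 0",
)

```text
time_s: 38.45
position: [0.5274, 0.0328, 0.2061]
tcp_rot: [[0.321, 0.947, 0.006], [0.947, -0.321, -0.001], [0.001, 0.005, -1.0]]
force: [-0.1, 0.4, 0.1]
opening: 0.598
grasp_force: 0.0
```

```bash
python3 - <<'E'
from h import *
Rb=Rz(BX[2]); t0=np.array([BX[0],BX[1],0])
s,p,q=wrist()
print(s['position'],s['force'])
# knob bar angle: dark outline region
for r in outline_of('knob_grip',p)[:1]:
    m=np.array(r['region']).astype(np.uint8); c,(w,h),a=cv2.minAreaRect(np.argwhere(m)[:,::-1].astype(np.float32)); print('knob',r['conf'],m.sum(),c,w,h,a)
    g=p['pixels'].max(2); k=(m>0)&(g>150); print('white line px',np.argwhere(k).mean(0)[::-1] if k.any() else None, k.sum())
for n,pp in(('wrist',p),('scene',capture('scene')),('side',capture('side'))):
  for l in('fuse_center','cover_tab','short_fuse_center','jar','mallet'):
   for r in spot_point(l,pp)[:1 if l!='fuse_center' else 4]:
     b=Rb.T@(np.array(r['point'])-t0)
     if l!='fuse_center' or b[2]>.05: print(n,l,round(r['conf'],2),b if l=='fuse_center' else np.array(r['point']))
E
```

```text
[0.5274 0.0328 0.2061] [-0.0633  0.4166  0.1244]
knob 0.71 2262 (313.2500305175781, 226.25001525878906) 55.86143493652344 52.325897216796875 45.0
white line px [305.4524 217.119 ] 84
wrist fuse_center 0.91 [ 0.0528 -0.001   0.0748]
wrist mallet 0.23 [0.5247 0.0313 0.0832]
scene fuse_center 0.62 [0.0505 0.004  0.0784]
scene cover_tab 0.55 [0.6318 0.257  0.2253]
scene short_fuse_center 0.59 [ 0.5729 -0.282   0.0137]
scene jar 0.75 [ 0.7372 -0.2153  0.001 ]
scene mallet 0.84 [ 0.5465 -0.4824  0.0036]
side fuse_center 0.74 [0.053  0.0003 0.0771]
side cover_tab 0.84 [0.6324 0.2557 0.2232]
side short_fuse_center 0.44 [ 0.5723 -0.2854  0.0128]
side jar 0.94 [ 0.7389 -0.2159 -0.0013]
side mallet 0.57 [ 0.547  -0.4811  0.0007]
```

```bash
python3 -c "
from rig import bot
print(bot.hand_in())"
```

```text
the job is handed in; nothing more can be done
None
```

The job is handed in at about 38.6 s of the 67 s: cover standing open, long fuse level under the catch and released, knob then turned clockwise to its stop, and the short fuse, jar and hammer measured where they started.

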